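# Free the jammed inner bucket of the counter bin

### The job

The grey inner bucket is jammed in the white square counter bin, and nobody can see where its twist lock lets go. Work it loose by its rim, turning it under a light pull until you feel it give: pulling straight or hard only drags up the whole bin, which must stay down in its compartment of the wooden caddy. Then set the bucket down, not dropped, upright with its whole foot on the black draining mat and let go, leaving everything else standing in its place.

Things in the scene. Friction and masses are not known exactly. Their poses are not given: they have to be found in the camera images.
- bucket: open round grey plastic bucket, 112 tall, 0.13 to 0.21 kg, upright in the bin; origin: centre of its underside, z up. Smooth foot of diameter 92 up to 36, then a 4 mm wall that widens to 98; empty inside from 36 up. Three lugs a third of a turn apart (18 wide, 5 high, 55 to 60 above the underside) stand out to radius 55, hidden under the bin's mouth at an angle that is not known
- bucket_rim (a point): centre of the bucket's mouth, level with the rim's top edge, 112 above the bucket's origin and 44 to 47 above the bin's top. The top 28 mm is a rim skirt, outside diameter 110, 8 thick (inside 94): too wide to span, so pinch its wall from above, one finger inside, one outside, and turn it round the bucket's axis, with a new grip if the wrist runs out
- bin: loose square box of white painted metal, 144 x 144 x 72, 0.37 to 0.57 kg; origin: centre of its underside, z up. Mouth of diameter 100 with tabs (4 thick, the bin's top) between three notches. The lugs catch under the tabs after 1 to 4 mm of rise and pass only at the notches, over about 0.5 rad in each third of a turn. It cannot turn in its compartment (2 mm spare each side), but nothing holds it down
- caddy: wooden caddy, 164 x 296, walls 42 high and 8 thick, floor 6, screwed to the bench; origin: centre of its underside, long side along its y. The bin's square compartment is centred at y = -66; two small compartments at y = +16 to +140 hold a shaker, a jar and sugar sticks
- mat: black ribbed rubber draining mat, 190 (x) x 200 (y), fixed; origin: centre of its underside, top surface 6 above it
- shaker: steel powder shaker with a white lid, diameter 61, 82 tall, standing in the caddy; origin: centre of its underside; leave it
- spice_jar: small jar with a red cap, diameter 44, 90 tall, standing in the caddy; origin: centre of its underside; leave it
- tamper: coffee tamper, diameter 58, 94 tall, standing behind the work; origin: centre of its underside; leave it
- bin_domes (a point): point on the bin's axis, 34 above its underside, level with four sprung rubber domes that grip the bucket's foot: 15 to 25 N of friction, more than the bin weighs, but little of it upward while the bucket turns to and fro. With the lugs caught the pull grows to the weight of bin and bucket; at a notch it falls away. The lugs are through with the underside 17 above the bin's, the foot is free 4 above this point

How it is judged:
By the outcome, as a careful person would: the job done as asked, in the order asked, and still so for the second after the job is handed in, with the robot touching nothing.
It also fails if it takes over 67 s, if anything falls off the work surface, if the arm or the gripper's body presses on something with over 40 N, if the wrist force passes 120 N, or if a joint passes its speed limit or range.

### The arm

A 7-joint arm with a two-finger parallel gripper is mounted at the origin on a cart in front of the work surface, level with it; the furniture and walls round the work are solid. World frame = base frame: x ahead of the robot, y to its left, z up, the work surface at z = 0. Lengths are in m, angles in rad, forces in N, time in s.
With the tool pointing down it reaches from about 0.425 to 0.95 m from the base axis. Payload 4.7 kg.
Tool frame: the origin (TCP) lies on the mounting face of the last link; the fingertips stand 182 mm ahead of it and the grasp point (between the pads) lies 164 mm ahead of it; y points along the fingers, x is the direction in which the jaws open and shut, and the axes are right-handed (so a half turn about y gives the same grasp; the last joint's range is limited). The gripper opens to 87 mm and grips with 3 to 60 N. Pads are 19 mm wide; open, the fingers measure 117 mm over their backs; the gripper's body (75 mm by 190 mm) begins 51 mm behind the grasp point.
Start: joints at [1.143, 0.469, -0.049, 1.532, 0.024, 1.141, -0.082], TCP at [0.262, -0.622, 0.405] pointing down, gripper open.
Joint ranges: [-2.59, 2.59], [-0.33, 1.99], [-1.39, 1.29], [0.1, 2.45], [-1.04, 4.18], [0.21, 1.99], [-2.66, 2.66]. Speed limits (rad/s): [2.57, 2.57, 3.14, 3.14, 3.14, 3.14, 3.14].

### API

Orientations are given as a rotation vector (axis times angle).
In Python, from station import telemetry, vision, order, nets gives the robot as it stands. The module is installed in compiled form; this text tells all that it offers.
- The arm moves only by the tool drive_tool, never from a script. Its argument "increments" is a list of rows, each a list of 4 numbers: the shift along the tool's x, y, z in m, then the turn about the tool's y in rad. In form: [[x, y, z, roll], ...]. A call has 1 to 10 rows; each row shifts and turns the commanded pose from where the row before left it, along the tool's axes as they then stand; what a row does not reach is not made up. A row lasts 1/10 s, in which the tool goes at most 50 mm and 8.59 degrees, less where a joint would pass 70% of its speed; a pose out of reach is approached as far as the arm can. A call is refused whole if a number of a shift passes 0.05 or a number of a turn 0.15, either way. A call with a gripper value outside its range is refused whole. "grip" is the closure, from 0 (fully open) to 1 (shut), set as the call begins (left out, the last holds). The fingers move at their own pace and stop on an object; "newtons" is the grip in N (left out, the last holds). Time passes only in rows, so rows that do not move let the fingers close. It gives the time, the measured TCP pose, the force and the opening at its end, in the units of the state.
- telemetry.get_obs(): the state, without advancing time (a new reading comes with each control period).
- vision.read_camera(name): name is "scene" or "top"; returns a dict with "frame" (480x640x3 uint8, red, green, blue), "range_z" (480x640 float32, m along the optical axis (not along the pixel's ray), 0 where there is no reading), "fov_y" (degrees; the focal length in pixels is half the picture's height over the tangent of half this angle, whatever the lens; pixels are square), "cx", "cy" (the principal point, pixels), "distortion" ([k1, k2, p1, p2, k3] as OpenCV has them; the pictures are not rectified), "T" (4x4, takes a point from camera to world coordinates). Camera axes: x right, y up, looking along -z (the intrinsics and any distortion apply to the point x, -y, -z); pixel columns grow to the right and rows downward; lengths in m; the calibration is good to about 2 mm. A picture is of the moment at which its call begins.
- order.close_job(): hands the job in, once; it reports no verdict.
Trained networks look in the newest picture that a camera, given by its name, has taken for a name from the list of things; names that differ only in an ending like _2 or _b are one class to them, and where a whole thing is asked for, a point or a joint stands for the part that bears it (a point fixed in the world has none). Each returns a list of dicts, best first, with "confidence" (0 to 1); they miss things now and then, are a little off and sometimes report something else, mostly with a low value. They report only what shows in the picture. A call takes as long as a camera call.
- nets.find_in(camera, thing): "location" ([column, row] as shares, 0 to 1, of the picture: columns of its width, rows of its height, amid what is visible of it).
- nets.place_of(camera, thing): "location" ([column, row] as shares, 0 to 1, of the picture: columns of its width, rows of its height: a listed point, or the origin of a listed thing).
The state is a dict: "time": time; "q": joint angles; "joint_vel": joint speeds; "joint_torque": joint torques, N m; "position": TCP position; "tcp_rot": TCP orientation; "wrist_force": force on the tool from outside, world axes, zero at the start; "moment": the same for the moment, N m; "width": finger opening in m.
Only numpy, scipy, OpenCV 4.12 (cv2) and the standard library are available. Lean on these libraries where they do the work, as an engineer would, in place of code of your own. Each camera call takes 0.05 s, during which the arm holds its last target. There are 200 camera calls.

## Working session

There is one attempt and no reset: what is moved stays moved. The work goes in short steps, Python scripts to look and compute and a tool call to move; the robot and the scene stay as the last step left them, time stands still between calls to the robot, and variables do not carry over. Pictures are saved under pics/ and viewed, about 8 in all and at most 12, crops included, and the job is handed in when it is done.

Besides the shell and the picture viewer there is one more tool, called after "Call:" by a JSON object that holds its "op" and its "data". drive_tool: Moves the arm, as the interface text tells. Its arguments: {"type":"object","properties":{"increments":{"type":"array","items":{"type":"array","items":{"type":"number"}}},"grip":{"type":"number"},"newtons":{"type":"number"}},"required":["increments"]}

```bash
mkdir -p pics
cat > h.py <<'E'
import numpy as np, cv2
from station import telemetry, vision, order, nets
def cam(n,save=None):
    c=vision.read_camera(n)
    if save: cv2.imwrite('pics/'+save,c['frame'][:,:,::-1])
    return c
def K(c):
    f=240/np.tan(np.radians(c['fov_y'])/2)
    return np.array([[f,0,c['cx']],[0,f,c['cy']],[0,0,1.]])
def rays(c,uv):
    p=cv2.undistortPoints(np.array(uv,float).reshape(-1,1,2),K(c),np.array(c['distortion'],float)).reshape(-1,2)
    return np.c_[p[:,0],-p[:,1],-np.ones(len(p))]
def at_z(c,uv,z):
    d=rays(c,uv)@c['T'][:3,:3].T; o=c['T'][:3,3]
    return o+d*((z-o[2])/d[:,2])[:,None]
def cloud(c):
    v,u=np.mgrid[0:480,0:640]; uv=np.c_[u.ravel(),v.ravel()]
    r=rays(c,uv)*c['range_z'].ravel()[:,None]
    P=r@c['T'][:3,:3].T+c['T'][:3,3]; P[c['range_z'].ravel()==0]=np.nan
    return P.reshape(480,640,3)
E
python3 - <<'E'
from h import *
o=telemetry.get_obs(); print({k:np.round(v,3) for k,v in o.items()})
for n in ['top','scene']:
    c=cam(n,n+'0.png'); P=cloud(c); print(n,c['T'].round(3).tolist(),c['fov_y'])
    for t in ['bucket_rim','bucket','bin','caddy','mat','tamper','shaker','spice_jar']:
        r=nets.place_of(n,t)[:2]
        for x in r:
            uv=np.array(x['location'])*[640,480]; z={'bucket_rim':.12}.get(t,0.)
            print(t,round(x['confidence'],2),uv.round(0),at_z(c,[uv],z)[0].round(3),P[min(479,int(uv[1])),min(639,int(uv[0]))].round(3))
E
```

```text
{'time': np.float64(0.0), 'q': array([ 1.143,  0.469, -0.049,  1.534,  0.024,  1.141, -0.082]), 'joint_vel': array([ 0.001, -0.004, -0.001, -0.001,  0.   , -0.002, -0.002]), 'joint_torque': array([ 1.0000e-03, -5.0797e+01, -8.0000e-02, -2.3615e+01, -6.1000e-02,
        3.8000e-02,  0.0000e+00]), 'position': array([ 0.262, -0.622,  0.404]), 'tcp_rot': array([-1.371,  0.912, -0.909]), 'wrist_force': array([-0.398, -1.085,  0.713]), 'moment': array([-0.017,  0.014, -0.031]), 'width': np.float64(0.087)}
top [[-0.014, 0.992, -0.128, 0.495], [-1.0, -0.013, 0.011, 0.041], [0.009, 0.129, 0.992, 1.113], [0.0, 0.0, 0.0, 1.0]] 49.3226175437237
bucket_rim 0.86 [262. 289.] [0.54  0.125 0.12 ] [0.543 0.132 0.047]
bucket 0.98 [269. 289.] [0.545 0.121 0.   ] [0.543 0.118 0.047]
bucket 0.41 [261. 288.] [0.549 0.138 0.   ] [0.547 0.134 0.049]
caddy 0.84 [237. 291.] [0.542 0.189 0.   ] [0.538 0.173 0.125]
mat 0.95 [405. 301.] [ 0.516 -0.169  0.   ] [ 0.515 -0.167  0.007]
tamper 0.77 [359. 192.] [ 0.755 -0.076  0.   ] [ 0.737 -0.067  0.082]
shaker 0.85 [211. 269.] [0.59  0.246 0.   ] [0.584 0.232 0.085]
[... 164 characters left out ...]
26], [0.0, 0.0, 0.0, 1.0]] 50.29224992703416
bucket_rim 0.56 [332. 264.] [0.544 0.116 0.12 ] [0.565 0.083 0.09 ]
bucket_rim 0.26 [314. 331.] [0.48  0.284 0.12 ] [0.535 0.205 0.025]
bucket 0.94 [329. 311.] [0.55  0.122 0.   ] [0.51  0.191 0.077]
bucket 0.51 [265. 361.] [0.583 0.296 0.   ] [0.566 0.316 0.031]
bin 0.66 [332. 310.] [0.546 0.116 0.   ] [0.506 0.186 0.077]
caddy 0.61 [315. 331.] [0.543 0.185 0.   ] [0.529 0.208 0.027]
mat 0.85 [400. 250.] [ 0.511 -0.147  0.   ] [ 0.51  -0.143  0.004]
tamper 0.62 [300. 234.] [ 0.757 -0.083  0.   ] [ 0.74  -0.056  0.023]
shaker 0.86 [278. 338.] [0.595 0.238 0.   ] [0.574 0.264 0.035]
spice_jar 0.89 [265. 361.] [0.584 0.296 0.   ] [0.567 0.318 0.032]
```

View pics/top0.png

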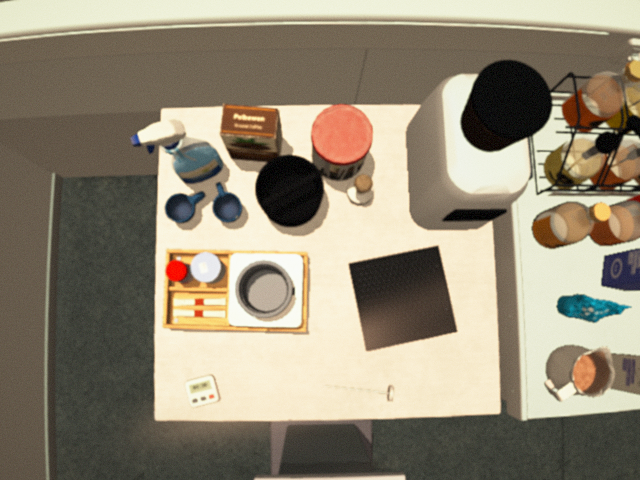

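View pics/scene0.png

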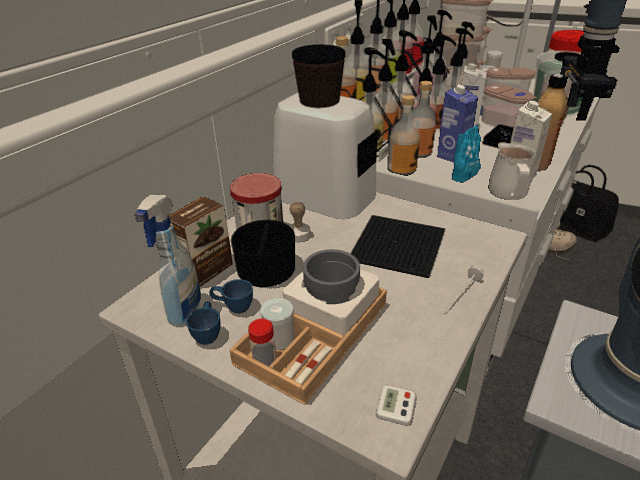

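Run:
```python
from h import *
from scipy.spatial.transform import Rotation as R
from scipy.optimize import least_squares
print(R.from_rotvec(telemetry.get_obs()['tcp_rot']).as_matrix().round(3))
for n in ['top','scene']:
    c=cam(n); P=cloud(c).reshape(-1,3)
    d=np.hypot(P[:,0]-.543,P[:,1]-.121)
    m=(d<.075)&(P[:,2]>.105)&(P[:,2]<.14); Q=P[m]; z=np.median(Q[:,2]); print(n,m.sum(),np.percentile(Q[:,2],[5,50,90,99]).round(4))
    Q=Q[Q[:,2]>.115]
    f=least_squares(lambda p:np.abs(np.hypot(Q[:,0]-p[0],Q[:,1]-p[1])-.051),[.543,.121],loss='soft_l1',f_scale=.002); 
    r=np.hypot(Q[:,0]-f.x[0],Q[:,1]-f.x[1]);print('rim',f.x.round(4),np.percentile(r,[5,50,95]).round(4))
    m=(P[:,2]>.07)&(P[:,2]<.088)&(d<.12)&(d>.062); Q=P[m]; print('bintop',m.sum(),np.median(Q[:,2]) if m.sum() else 0, cv2.minAreaRect(Q[:,:2].astype(np.float32)))
    m=(P[:,2]>.036)&(P[:,2]<.05)&(abs(P[:,0]-.543)<.12)&(P[:,1]>0)&(P[:,1]<.4); Q=P[m]; print('caddy',m.sum(),cv2.minAreaRect(Q[:,:2].astype(np.float32)))
    m=(P[:,2]>.003)&(P[:,2]<.012)&(abs(P[:,0]-.51)<.15)&(P[:,1]<-.02)&(P[:,1]>-.3); Q=P[m]; print('mat',m.sum(),np.median(Q[:,2]),cv2.minAreaRect(Q[:,:2].astype(np.float32)),Q.min(0),Q.max(0))
    # dark mat mask
    g=c['frame'].max(2).reshape(-1)<70; m=g&(P[:,2]<.02)&(abs(P[:,0]-.51)<.2)&(P[:,1]<.03)&(P[:,1]>-.32);Q=P[m]; print('dark',m.sum(),cv2.minAreaRect(Q[:,:2].astype(np.float32)),np.percentile(Q,[1,99],axis=0).round(3))
```

```text
[[ 0.388  0.     0.922]
 [-0.922 -0.     0.388]
 [ 0.    -1.     0.   ]]
top 807 [0.1125 0.1236 0.126  0.128 ]
rim [0.5412 0.1224] [0.0472 0.0509 0.0546]
bintop 2381 0.07849232943387552 ((0.5418620109558105, 0.14500576257705688), (0.18932601809501648, 0.14481769502162933), 89.22038269042969)
caddy 2975 ((0.5432773232460022, 0.18949517607688904), (0.29814741015434265, 0.16525647044181824), 88.14137268066406)
mat 9309 0.006680107371353605 ((0.5099936127662659, -0.15987566113471985), (0.2795635759830475, 0.2999272644519806), 89.96920776367188) [ 0.36005335 -0.29965575  0.0030021 ] [ 0.65997147 -0.02001481  0.01198761]
dark 4642 ((0.5243361592292786, -0.16120612621307373), (0.18274284899234772, 0.19491791725158691), 10.012822151184082) [[ 0.454 -0.264  0.002]
 [ 0.622 -0.058  0.012]]
scene 1167 [0.1063 0.1188 0.1236 0.1251]
rim [0.5411 0.1273] [0.0467 0.0509 0.0549]
bintop 1544 0.07761252320317424 ((0.5432623624801636, 0.14610439538955688), (0.18825913965702057, 0.14546410739421844), 88.15646362304688)
caddy 2155 ((0.5446316599845886, 0.19083774089813232), (0.2992647588253021, 0.166110560297966), 87.96144104003906)
mat 3900 0.00613749018399018 ((0.5077682137489319, -0.15456515550613403), (0.26625508069992065, 0.29744675755500793), 89.49407196044922) [ 0.36022609 -0.28834983  0.00300008] [ 0.65651734 -0.02012952  0.01144907]
dark 4170 ((0.4523284435272217, -0.17681455612182617), (0.341868132352829, 0.21386757493019104), 14.272400856018066) [[ 0.313 -0.292 -0.845]
 [ 0.621 -0.056  0.01 ]]
```

The top view shows the rim at about (265,290), the caddy beside it and the mat at about (403,298). The scene view agrees, with the near side of the bucket free. Next I check obstacle heights along the path and work out the approach.

```bash
cat >> h.py <<'E'
from scipy.spatial.transform import Rotation as R
def st():
    o=telemetry.get_obs(); M=R.from_rotvec(o['tcp_rot']).as_matrix()
    print('t%.2f'%o['time'],o['position'].round(4),'psi %.3f'%np.arctan2(M[1,0],M[0,0]),'ydown',M[:,1].round(3),'F',o['wrist_force'].round(1),'M',o['moment'].round(2),'w%.4f'%o['width'],'q',o['q'].round(2))
    return o,M
def goto(p,psi=None):
    o,M=st(); d=M.T@(np.array(p)-o['position']); print('tool shift',d.round(4), 'roll', None if psi is None else round(-(psi-np.arctan2(M[1,0],M[0,0])),3))
E
python3 - <<'E'
from h import *
for n in ['top','scene']:
    c=cam(n); P=cloud(c).reshape(-1,3); P=P[~np.isnan(P[:,0])]
    for nm,m in {'corridor':(P[:,0]>.15)&(P[:,0]<.65)&(P[:,1]>-.75)&(P[:,1]<.3),'pot':(P[:,0]>.65)&(P[:,0]<.85)&(P[:,1]>-.02)&(P[:,1]<.2)}.items():
        Q=P[m]; Q=Q[Q[:,2]>.13]; print(n,nm,len(Q),Q.min(0) if len(Q) else '',Q.max(0) if len(Q) else '')
c=cam('top'); print(at_z(c,[[350,264],[438,248],[456,333],[367,349]],.006).round(3), at_z(c,[[350,264],[438,248],[456,333],[367,349]],.006).mean(0))
psi=-.75; C=np.array([.5413,.124])
goto([*(C-.051*np.array([np.cos(psi),np.sin(psi)])),.275],psi)
E
```

```text
top corridor 2711 [ 0.31639419 -0.63565628  0.1300234 ] [ 0.64998526 -0.45103559  0.2419037 ]
top pot 1707 [ 0.77730858 -0.01995558  0.13003689] [0.84999571 0.19963127 0.16784964]
scene corridor 8816 [ 0.19103438 -0.72286885  0.13000288] [ 0.64997915 -0.44873054  0.48754133]
scene pot 1248 [ 0.77815544 -0.01978603  0.13001846] [0.84999796 0.19990143 0.16434948]
[[ 0.596 -0.052  0.006]
 [ 0.628 -0.243  0.006]
 [ 0.445 -0.275  0.006]
 [ 0.416 -0.084  0.006]] [ 0.52127139 -0.1634947   0.006     ]
t1.15 [ 0.2621 -0.622   0.4048] psi -1.172 ydown [ 0. -0. -1.] F [ 1.1 -0.2  0.4] M [ 0.03 -0.   -0.01] w0.0870 q [ 1.14  0.47 -0.05  1.53  0.02  1.14 -0.08]
tool shift [-0.6256  0.1298  0.5261] roll -0.422
```

Call:
{"op": "drive_tool", "data": {"increments": [[0,-0.04,0,0],[0,-0.04,0,0],[-0.028,0,0.032,0],[-0.028,0,0.032,0],[-0.028,0,0.032,0],[-0.028,0,0.032,0],[-0.028,0,0.032,0],[-0.028,0,0.032,0],[-0.028,0,0.032,0],[-0.028,0,0.032,0]], "grip": 0}}

```text
time: 2.15
position: [0.4115, -0.3145, 0.4851]
tcp_rot: [-1.372, 0.91, -0.911]
wrist_force: [1.4, -0.4, 0.3]
width: 0.087
```

Call:
{"op": "drive_tool", "data": {"increments": [[-0.033,0,0.022,0],[-0.033,0,0.022,0],[-0.033,0,0.022,0],[-0.033,0,0.022,0],[-0.033,0.01,0.022,0],[-0.033,0.01,0.022,0],[-0.033,0.02,0.022,0],[-0.033,0.02,0.022,0],[-0.033,0.02,0.022,0],[-0.033,0.02,0.022,0]]}}

```text
time: 3.15
position: [0.4857, 0.0747, 0.3844]
tcp_rot: [-1.371, 0.91, -0.912]
wrist_force: [0.8, 0.4, -0.1]
width: 0.0869
```

```bash
cat > g.py <<'E'
from h import *
psi=-.75; C=np.array([.5413,.124])
goto([*(C-.051*np.array([np.cos(psi),np.sin(psi)])),.275],psi)
E
python3 g.py
```

```text
t3.15 [0.4857 0.0747 0.3844] psi -1.173 ydown [ 0.001 -0.    -1.   ] F [ 0.8  0.4 -0.1] M [ 0.   -0.04 -0.04] w0.0869 q [ 0.23  0.24 -0.55  1.96  0.15  0.98 -1.56]
tool shift [-0.0704  0.1094  0.0493] roll -0.423
```

Call:
{"op": "drive_tool", "data": {"increments": [[-0.0235,0,0.0164,0],[-0.0235,0,0.0164,0],[-0.0235,0,0.0164,0],[0,0,0,-0.14],[0,0,0,-0.14],[0,0,0,-0.14],[0,0,0,0]]}}

```text
time: 3.85
position: [0.5037, 0.1574, 0.3847]
tcp_rot: [-1.489, 0.588, -0.588]
wrist_force: [-1.0, -0.1, 0.2]
width: 0.0869
```

```bash
sed -i 's/^goto/c=cam("top","top1.png"); cv2.imwrite("pics\/top1c.png",cv2.resize(c["frame"][200:380,150:390,::-1],None,fx=3,fy=3)); goto/' g.py; python3 g.py
```

```text
t3.90 [0.5037 0.1573 0.3848] psi -0.755 ydown [ 0.  0. -1.] F [-0.2 -0.3 -0.3] M [ 0.02 -0.07  0.  ] w0.0865 q [ 0.15  0.32 -0.65  1.88  0.22  1.02 -1.35]
tool shift [-0.0008  0.1098  0.0013] roll -0.005
```

View pics/top1c.png

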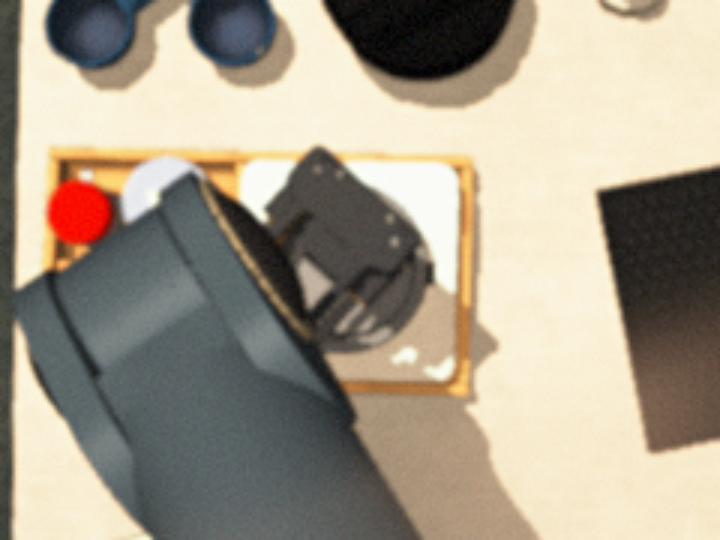

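The gripper is over the near-left rim wall, at crop (350,300). The shaker at (165,190) and the jar at (80,210) are clear of the fingers, so I descend.

Call:
{"op": "drive_tool", "data": {"increments": [[-0.0008,0.03,0.0013,0],[0,0.03,0,0],[0,0.025,0,0],[0,0.015,0,0],[0,0.01,0,0],[0,0,0,0]]}}

```text
time: 4.5
position: [0.5039, 0.1588, 0.274]
tcp_rot: [-1.49, 0.59, -0.588]
wrist_force: [0.1, -0.4, 0.2]
width: 0.0869
```

Call:
{"op": "drive_tool", "data": {"increments": [[0,0,0,0],[0,0,0,0],[0,0,0,0],[0,0,0,0],[0,0,0,0],[0,0,0,0],[0,0,0,0],[0,0,0,0]], "grip": 1, "newtons": 15}}

```text
time: 5.3
position: [0.5039, 0.1589, 0.2747]
tcp_rot: [-1.49, 0.588, -0.588]
wrist_force: [-0.6, 0.8, 0.2]
width: 0.0309
```

```bash
python3 -c "
from h import *
st()"
```

```text
t5.30 [0.5039 0.1589 0.2747] psi -0.752 ydown [ 0. -0. -1.] F [-0.6  0.8  0.2] M [-0.02 -0.04  0.  ] w0.0309 q [ 0.08  0.46 -0.59  1.98  0.35  0.8  -1.46]
```

Call:
{"op": "drive_tool", "data": {"increments": [[0,0,0,0],[0,0,0,0],[0,0,0,0],[0,0,0,0],[0,0,0,0]]}}

```text
time: 5.8
position: [0.5041, 0.1588, 0.2748]
tcp_rot: [-1.49, 0.588, -0.588]
wrist_force: [0.1, -0.8, -0.6]
width: 0.0123
```

Call:
{"op": "drive_tool", "data": {"increments": [[0,0,0,0],[0,0,0,0],[0,0,0,0]], "newtons": 50}}

```text
time: 6.1
position: [0.5044, 0.1588, 0.275]
tcp_rot: [-1.489, 0.587, -0.589]
wrist_force: [1.8, -2.4, 0.7]
width: 0.0108
```

```bash
python3 -c "
from h import *
st()"
```

```text
t6.10 [0.5044 0.1588 0.275 ] psi -0.752 ydown [ 0.001  0.    -1.   ] F [ 1.8 -2.4  0.7] M [-0.45 -0.7   0.15] w0.0108 q [ 0.08  0.46 -0.59  1.98  0.35  0.8  -1.46]
```

Call:
{"op": "drive_tool", "data": {"increments": [[0,0,0,0],[0,0,0,0],[0.0001,-0.0003,-0.00306,-0.06],[0.0001,-0.0003,-0.00306,-0.06],[0.0001,-0.0003,-0.00306,-0.06],[0.0001,-0.0003,-0.00306,-0.06]]}}

```text
time: 6.7
position: [0.4981, 0.1494, 0.2767]
tcp_rot: [-1.529, 0.398, -0.404]
wrist_force: [5.3, -0.4, 0.5]
width: 0.0104
```

```bash
cat > s.py <<'E'
from h import *
o,M=st(); print('C', (o['position']+.051*M[:,0]).round(4),'q',o['q'].round(3))
E
python3 s.py
```

```text
t6.70 [0.4981 0.1494 0.2767] psi -0.512 ydown [ 0.004  0.003 -1.   ] F [ 5.3 -0.4  0.5] M [-0.09 -1.47 -0.33] w0.0104 q [ 0.15  0.46 -0.66  2.    0.38  0.81 -1.24]
C [0.5426 0.1244 0.2768] q [ 0.147  0.456 -0.655  1.997  0.381  0.805 -1.238]
```

Call:
{"op": "drive_tool", "data": {"increments": [[0.0001,-0.0003,-0.00306,-0.06],[0.0001,-0.0003,-0.00306,-0.06],[0.0001,-0.0003,-0.00306,-0.06],[0.0001,-0.0003,-0.00306,-0.06]]}}

```text
time: 7.1
position: [0.4931, 0.1391, 0.2779]
tcp_rot: [-1.555, 0.21, -0.215]
wrist_force: [6.0, 4.5, -2.7]
width: 0.0104
```

```bash
python3 s.py
python3 - <<'E'
from h import *
c=cam("top","top2.png"); cv2.imwrite("pics/top2c.png",cv2.resize(c["frame"][230:350,200:360,::-1],None,fx=4,fy=4))
P=cloud(c).reshape(-1,3); d=abs(P[:,:2]-[.5413,.124]).max(1)
m=(P[:,2]>.068)&(P[:,2]<.09)&(d<.07)&(np.hypot(*(P[:,:2]-[.5413,.124]).T)>.06);print('bintop',m.sum(),np.median(P[m,2]))
E
```

```text
t7.10 [0.4931 0.1391 0.2779] psi -0.271 ydown [ 0.004  0.005 -1.   ] F [ 6.   4.5 -2.7] M [ 0.61 -1.45 -0.4 ] w0.0104 q [ 0.21  0.46 -0.72  2.01  0.41  0.81 -1.01]
C [0.5422 0.1255 0.278 ] q [ 0.214  0.46  -0.718  2.011  0.411  0.811 -1.011]
bintop 1279 0.0786739505154943
```

View pics/top2c.png

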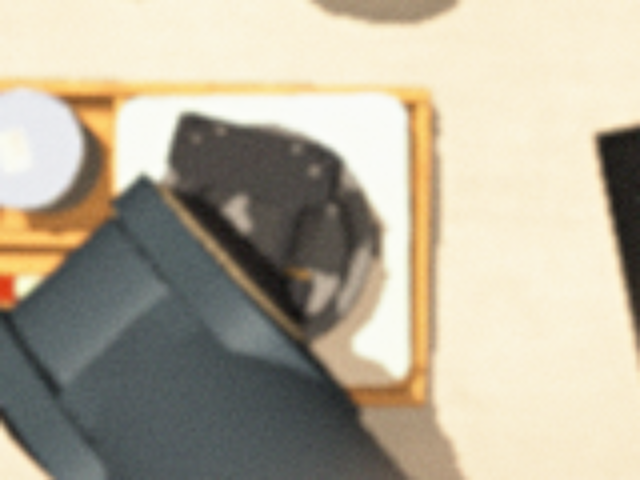

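The bin's top is still at 0.0787, so it has stayed down. The bucket turns smoothly in the grip, so I carry on.

Call:
{"op": "drive_tool", "data": {"increments": [[0.0001,-0.0002,-0.00306,-0.06],[0.0001,-0.0002,-0.00306,-0.06],[0.0001,-0.0002,-0.00306,-0.06],[0.0001,-0.0002,-0.00306,-0.06]]}}

```text
time: 7.55
position: [0.4914, 0.1266, 0.2784]
tcp_rot: [-1.566, 0.022, -0.028]
wrist_force: [5.9, 1.8, -3.7]
width: 0.0101
```

```bash
cat >> s.py <<'E'
def bt():
    c=cam("top"); P=cloud(c).reshape(-1,3); d=abs(P[:,:2]-[.5413,.124]).max(1)
    m=(P[:,2]>.068)&(P[:,2]<.1)&(d<.07)&(np.hypot(*(P[:,:2]-[.5413,.124]).T)>.062);print('bintop',m.sum(),np.median(P[m,2]))
bt()
E
python3 s.py
```

```text
t7.55 [0.4914 0.1266 0.2784] psi -0.032 ydown [ 0.004  0.005 -1.   ] F [ 5.9  1.8 -3.7] M [ 0.38 -1.54 -0.42] w0.0101 q [ 0.28  0.47 -0.78  2.02  0.45  0.82 -0.78]
C [0.5424 0.125  0.2786] q [ 0.282  0.47  -0.778  2.019  0.445  0.821 -0.783]
bintop 1172 0.07883539385679672
```

Call:
{"op": "drive_tool", "data": {"increments": [[0.0001,-0.0002,-0.00306,-0.06],[0.0001,-0.0002,-0.00306,-0.06],[0.0001,-0.0002,-0.00306,-0.06],[0.0001,-0.0002,-0.00306,-0.06]]}}

```text
time: 8.0
position: [0.4918, 0.115, 0.2789]
tcp_rot: [-1.559, -0.166, 0.162]
wrist_force: [3.6, 4.6, -4.0]
width: 0.0105
```

```bash
python3 s.py
```

```text
t8.00 [0.4918 0.115  0.2789] psi 0.209 ydown [ 0.002  0.006 -1.   ] F [ 3.6  4.6 -4. ] M [ 0.96 -1.13 -0.42] w0.0105 q [ 0.35  0.49 -0.84  2.02  0.48  0.84 -0.55]
C [0.5416 0.1256 0.2791] q [ 0.349  0.486 -0.838  2.021  0.48   0.836 -0.553]
bintop 1053 0.07909688877515686
```

Call:
{"op": "drive_tool", "data": {"increments": [[0.0001,-0.0001,-0.00306,-0.06],[0.0001,-0.0001,-0.00306,-0.06],[0.0001,-0.0001,-0.00306,-0.06],[0.0001,-0.0001,-0.00306,-0.06]]}}

```text
time: 8.45
position: [0.4957, 0.103, 0.2791]
tcp_rot: [-1.538, -0.353, 0.35]
wrist_force: [4.4, 3.4, -4.1]
width: 0.0103
```

```bash
python3 s.py
```

```text
t8.45 [0.4957 0.103  0.2791] psi 0.448 ydown [ 0.001  0.005 -1.   ] F [ 4.4  3.4 -4.1] M [ 0.79 -1.16 -0.48] w0.0103 q [ 0.41  0.51 -0.89  2.02  0.52  0.86 -0.33]
C [0.5416 0.1251 0.2792] q [ 0.412  0.509 -0.895  2.016  0.522  0.857 -0.326]
bintop 913 0.07925712573716215
```

Call:
{"op": "drive_tool", "data": {"increments": [[0.0001,-0.0001,-0.00306,-0.06],[0.0001,-0.0001,-0.00306,-0.06],[0.0001,-0.0001,-0.00306,-0.06],[0.0001,-0.0001,-0.00306,-0.06]]}}

```text
time: 8.9
position: [0.5021, 0.0932, 0.2798]
tcp_rot: [-1.499, -0.541, 0.536]
wrist_force: [2.8, 5.2, -1.9]
width: 0.0102
```

```bash
cat >> s.py <<'E'
c=cam('scene'); P=cloud(c).reshape(-1,3); d=abs(P[:,:2]-[.5413,.124]).max(1)
m=(P[:,2]>.065)&(P[:,2]<.1)&(d<.07)&(np.hypot(*(P[:,:2]-[.5413,.124]).T)>.062);print('scene bintop',m.sum(),np.median(P[m,2]))
E
python3 s.py
```

```text
t8.90 [0.5021 0.0932 0.2798] psi 0.688 ydown [ 0.001  0.005 -1.   ] F [ 2.8  5.2 -1.9] M [ 1.04 -0.95 -0.43] w0.0102 q [ 0.47  0.54 -0.95  2.    0.56  0.88 -0.1 ]
C [0.5415 0.1256 0.28  ] q [ 0.469  0.539 -0.951  2.004  0.565  0.884 -0.101]
bintop 830 0.07853886059295467
scene bintop 986 0.07780629480556095
```

The force fell from -4.1 to -1.9 N and the bin settled, so this should be a notch. I centre a little, then rise while turning to and fro.

Call:
{"op": "drive_tool", "data": {"increments": [[0.0001,-0.0003,-0.00306,-0.06],[0.0001,-0.0003,-0.00306,-0.06],[0.00025,-0.0004,0.00509,0.1],[0.00025,-0.0004,-0.00509,-0.1],[0.00025,-0.0004,0.00509,0.1],[0.00025,-0.0004,-0.00509,-0.1]]}}

```text
time: 9.6
position: [0.505, 0.0887, 0.2819]
tcp_rot: [-1.476, -0.631, 0.632]
wrist_force: [2.2, 4.4, -3.0]
width: 0.0099
```

```bash
python3 s.py
```

```text
t9.60 [0.505  0.0887 0.2819] psi 0.808 ydown [-0.001  0.001 -1.   ] F [ 2.2  4.4 -3. ] M [ 0.99 -0.78 -0.46] w0.0099 q [ 0.49  0.55 -0.98  2.    0.58  0.9   0.01]
C [0.5403 0.1256 0.2819] q [ 0.494  0.552 -0.979  1.997  0.585  0.904  0.012]
bintop 793 0.07854026481082221
scene bintop 1045 0.07775851704983738
```

Call:
{"op": "drive_tool", "data": {"increments": [[0.00025,-0.0005,0.00509,0.1],[0.00025,-0.0005,-0.00509,-0.1],[0.00025,-0.0005,0.00509,0.1],[0.00025,-0.0005,-0.00509,-0.1],[0.00025,-0.0005,0.00509,0.1],[0.00025,-0.0005,-0.00509,-0.1],[0.00025,-0.0005,0.00509,0.1],[0.00025,-0.0005,-0.00509,-0.1]]}}

```text
time: 10.5
position: [0.5051, 0.0888, 0.2859]
tcp_rot: [-1.475, -0.631, 0.63]
wrist_force: [2.1, 4.3, -5.2]
width: 0.0098
```

```bash
python3 s.py
```

```text
t10.50 [0.5051 0.0888 0.2859] psi 0.807 ydown [-0.     0.002 -1.   ] F [ 2.1  4.3 -5.2] M [ 1.08 -0.75 -0.49] w0.0098 q [ 0.5   0.55 -0.98  1.99  0.58  0.91  0.02]
C [0.5404 0.1257 0.286 ] q [ 0.499  0.547 -0.984  1.993  0.578  0.91   0.016]
bintop 762 0.07876332271633335
scene bintop 1072 0.07760935130697122
```

Call:
{"op": "drive_tool", "data": {"increments": [[0.00025,-0.0004,0.00509,0.1],[0.00025,-0.0004,-0.00509,-0.1],[0.00025,-0.0004,0.00509,0.1],[0.00025,-0.0004,-0.00509,-0.1],[0.00025,-0.0004,0.00509,0.1],[0.00025,-0.0004,-0.00509,-0.1],[0.00025,-0.0004,0.00509,0.1],[0.00025,-0.0004,-0.00509,-0.1],[0.00025,-0.0004,0.00509,0.1],[0.00025,-0.0004,-0.00509,-0.1]]}}

```text
time: 11.6
position: [0.5052, 0.0887, 0.29]
tcp_rot: [-1.476, -0.631, 0.629]
wrist_force: [3.1, 4.7, -3.7]
width: 0.0102
```

```bash
python3 s.py
```

```text
t11.60 [0.5052 0.0887 0.29  ] psi 0.806 ydown [ 0.     0.002 -1.   ] F [ 3.1  4.7 -3.7] M [ 1.12 -0.69 -0.5 ] w0.0102 q [ 0.5   0.54 -0.99  1.99  0.57  0.92  0.02]
C [0.5405 0.1255 0.29  ] q [ 0.504  0.541 -0.989  1.99   0.571  0.917  0.021]
bintop 733 0.07846270715826487
scene bintop 1070 0.07761742202169347
```

Call:
{"op": "drive_tool", "data": {"increments": [[0.00025,-0.0005,0.00509,0.1],[0.00025,-0.0005,-0.00509,-0.1],[0.00025,-0.0005,0.00509,0.1],[0.00025,-0.0005,-0.00509,-0.1],[0.00025,-0.0005,0.00509,0.1],[0.00025,-0.0005,-0.00509,-0.1],[0.00025,-0.0005,0.00509,0.1],[0.00025,-0.0005,-0.00509,-0.1],[0.00025,-0.0005,0.00509,0.1],[0.00025,-0.0005,-0.00509,-0.1]]}}

```text
time: 12.7
position: [0.5052, 0.0887, 0.295]
tcp_rot: [-1.476, -0.63, 0.629]
wrist_force: [3.1, 4.7, -4.8]
width: 0.0098
```

Call:
{"op": "drive_tool", "data": {"increments": [[0.00025,-0.0005,0.00509,0.1],[0.00025,-0.0005,-0.00509,-0.1],[0.00025,-0.0005,0.00509,0.1],[0.00025,-0.0005,-0.00509,-0.1],[0.00025,-0.0005,0.00509,0.1],[0.00025,-0.0005,-0.00509,-0.1],[0.00025,-0.0005,0.00509,0.1],[0.00025,-0.0005,-0.00509,-0.1],[0.00025,-0.0005,0.00509,0.1],[0.00025,-0.0005,-0.00509,-0.1]]}}

```text
time: 13.7
position: [0.5052, 0.0886, 0.3]
tcp_rot: [-1.476, -0.63, 0.629]
wrist_force: [2.6, 4.8, -4.0]
width: 0.01
```

```bash
python3 s.py
```

```text
t13.70 [0.5052 0.0886 0.3   ] psi 0.806 ydown [ 0.001  0.002 -1.   ] F [ 2.6  4.8 -4. ] M [ 1.12 -0.79 -0.48] w0.0100 q [ 0.51  0.53 -1.    1.98  0.55  0.93  0.03]
C [0.5405 0.1254 0.3001] q [ 0.515  0.528 -1.001  1.982  0.555  0.933  0.035]
bintop 666 0.078461816410345
scene bintop 1078 0.07756368648864997
```

Call:
{"op": "drive_tool", "data": {"increments": [[0.00025,-0.0006,0.00509,0.1],[0.00025,-0.0006,-0.00509,-0.1],[0.00025,-0.0006,0.00509,0.1],[0.00025,-0.0006,-0.00509,-0.1],[0.00025,-0.0006,0.00509,0.1],[0.00025,-0.0006,-0.00509,-0.1],[0.00025,-0.0006,0.00509,0.1],[0.00025,-0.0006,-0.00509,-0.1],[0.00025,-0.0006,0.00509,0.1],[0.00025,-0.0006,-0.00509,-0.1]]}}

```text
time: 14.8
position: [0.5052, 0.0885, 0.3062]
tcp_rot: [-1.477, -0.63, 0.629]
wrist_force: [2.0, 4.3, -1.1]
width: 0.0102
```

Call:
{"op": "drive_tool", "data": {"increments": [[0.00025,-0.0006,0.00509,0.1],[0.00025,-0.0006,-0.00509,-0.1],[0.00025,-0.0006,0.00509,0.1],[0.00025,-0.0006,-0.00509,-0.1],[0.00025,-0.0006,0.00509,0.1],[0.00025,-0.0006,-0.00509,-0.1],[0.00025,-0.0006,0.00509,0.1],[0.00025,-0.0006,-0.00509,-0.1],[0.00025,-0.0006,0.00509,0.1],[0.00025,-0.0006,-0.00509,-0.1]]}}

```text
time: 15.8
position: [0.5055, 0.0886, 0.3131]
tcp_rot: [-1.478, -0.632, 0.628]
wrist_force: [2.1, 2.4, 0.9]
width: 0.0103
```

```bash
python3 s.py
```

```text
t15.80 [0.5055 0.0886 0.3131] psi 0.806 ydown [ 0.002  0.    -1.   ] F [2.1 2.4 0.9] M [ 0.91 -0.72 -0.03] w0.0103 q [ 0.53  0.51 -1.02  1.97  0.54  0.95  0.05]
C [0.5408 0.1254 0.3132] q [ 0.528  0.511 -1.016  1.97   0.535  0.955  0.052]
bintop 592 0.07853053455977121
scene bintop 1106 0.07763683976154134
```

Call:
{"op": "drive_tool", "data": {"increments": [[0.00025,-0.0006,0.00509,0.1],[0.00025,-0.0006,-0.00509,-0.1],[0.00025,-0.0006,0.00509,0.1],[0.00025,-0.0006,-0.00509,-0.1],[0.00025,-0.0006,0.00509,0.1],[0.00025,-0.0006,-0.00509,-0.1]]}}

```text
time: 16.5
position: [0.5054, 0.0883, 0.3156]
tcp_rot: [-1.477, -0.631, 0.628]
wrist_force: [3.6, 4.0, -1.8]
width: 0.01
```

```bash
python3 s.py; python3 -c "
from h import *
c=cam('scene'); cv2.imwrite('pics/sc3.png',cv2.resize(c['frame'][170:400,220:460,::-1],None,fx=2.5,fy=2.5))"
```

```text
t16.50 [0.5054 0.0883 0.3156] psi 0.805 ydown [ 0.002  0.001 -1.   ] F [ 3.6  4.  -1.8] M [ 1.09 -1.05  0.01] w0.0100 q [ 0.53  0.51 -1.02  1.97  0.53  0.96  0.06]
C [0.5407 0.1251 0.3157] q [ 0.531  0.508 -1.019  1.968  0.53   0.959  0.057]
bintop 576 0.07848444544156308
scene bintop 1098 0.07763439539097322
```

View pics/sc3.png

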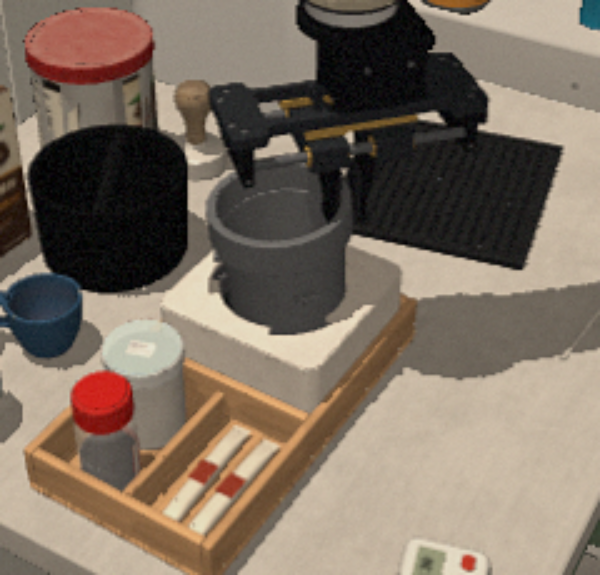

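The bucket stands about 40 mm up. A lug is visible at (218,275) above the bin's mouth, and the bin is still seated. The foot should be clear of the domes, so I lift slowly and check.

Call:
{"op": "drive_tool", "data": {"increments": [[0.00025,-0.001,0.00509,0.1],[0.00025,-0.001,-0.00509,-0.1],[0.00025,-0.001,0.00509,0.1],[0.00025,-0.001,-0.00509,-0.1],[0,-0.002,0,0],[0,-0.002,0,0],[0,-0.003,0,0],[0,-0.003,0,0]]}}

```text
time: 17.45
position: [0.506, 0.0873, 0.3293]
tcp_rot: [-1.477, -0.629, 0.626]
wrist_force: [4.1, 3.8, -2.4]
width: 0.0101
```

```bash
python3 s.py
```

```text
t17.45 [0.506  0.0873 0.3293] psi 0.803 ydown [ 0.001  0.001 -1.   ] F [ 4.1  3.8 -2.4] M [ 1.05 -1.42 -0.01] w0.0101 q [ 0.55  0.49 -1.03  1.95  0.51  0.98  0.07]
C [0.5414 0.124  0.3294] q [ 0.548  0.492 -1.034  1.953  0.508  0.983  0.075]
bintop 486 0.07844230253510742
scene bintop 1105 0.07766176791606216
```

Call:
{"op": "drive_tool", "data": {"increments": [[0.0005,-0.003,0,0],[0.0005,-0.003,0,0],[0,-0.003,0,0],[0,-0.004,0,0],[0,-0.004,0,0],[0,-0.006,0,0],[0,-0.008,0,0],[0,-0.01,0,0],[0,-0.01,0,0]]}}

```text
time: 18.45
position: [0.5064, 0.0875, 0.3812]
tcp_rot: [-1.477, -0.631, 0.632]
wrist_force: [0.2, -0.7, -1.5]
width: 0.0102
```

```bash
python3 s.py; python3 -c "
from h import *
c=cam('scene'); cv2.imwrite('pics/sc4.png',cv2.resize(c['frame'][130:380,220:480,::-1],None,fx=2.3,fy=2.3))"
```

```text
t18.45 [0.5064 0.0875 0.3812] psi 0.808 ydown [-0.    -0.001 -1.   ] F [ 0.2 -0.7 -1.5] M [ 0.01 -0.09 -0.02] w0.0102 q [ 0.6   0.43 -1.09  1.9   0.44  1.08  0.14]
C [0.5417 0.1244 0.3811] q [ 0.6    0.433 -1.089  1.896  0.436  1.077  0.142]
bintop 240 0.07855276099274122
scene bintop 1142 0.07772986038973234
```

View pics/sc4.png

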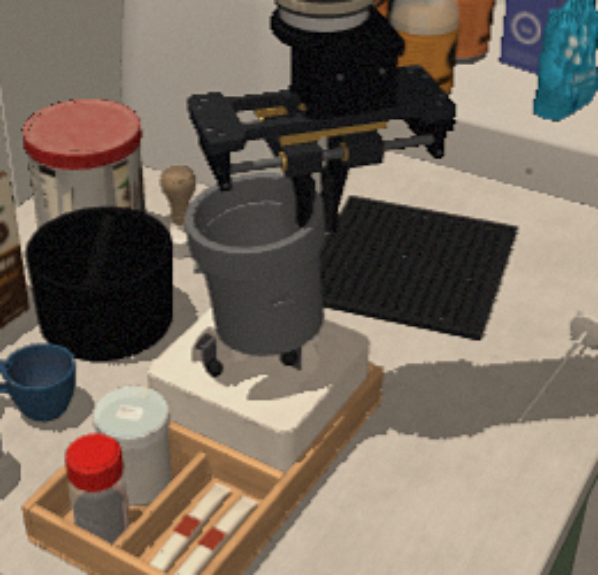

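The bucket is free and hangs above the bin, tilted a few degrees in the grip, with its foot at (270,340) against a rim centre of (256,215). I measure the tilt before placing it.

```bash
cat > t.py <<'E'
from h import *
from scipy.optimize import least_squares
def fit(n='scene'):
    o=telemetry.get_obs(); M=R.from_rotvec(o['tcp_rot']).as_matrix(); C=o['position']+.051*M[:,0]; zr=C[2]-.152
    P=cloud(cam(n)).reshape(-1,3); d=np.hypot(*(P[:,:2]-C[:2]).T)
    Q=P[(d<.075)&(P[:,2]<zr-.034)&(P[:,2]>zr-.1)]   # outer wall, below skirt
    def rad(z): h=z-(zr-.112); return np.where(h<36e-3,.046,.049)
    def f(p):
        s=zr-Q[:,2]; return np.hypot(Q[:,0]-p[0]-p[2]*s,Q[:,1]-p[1]-p[3]*s)-.0475
    r=least_squares(f,[C[0],C[1],0,0],loss='soft_l1',f_scale=.002); 
    print(n,len(Q),'C',C.round(4),'axis at rim',r.x[:2].round(4),'slope down',r.x[2:].round(3),'zmin',np.percentile(P[d<.07][:,2],[1]).round(3), 'foot centre',(r.x[:2]+r.x[2:]*.112).round(3))
if __name__=='__main__': fit()
E
python3 t.py; python3 -c "
from h import *
goto([.521-.035,-.1635-.037,.40])"
```

```text
scene 1787 C [0.542  0.1246 0.3813] axis at rim [0.5415 0.1319] slope down [-0.041 -0.176] zmin [-0.634] foot centre [0.537 0.112]
t18.65 [0.5065 0.0875 0.3806] psi 0.808 ydown [ 0. -0. -1.] F [-0.8  1.  -1.3] M [-0.03 -0.1  -0.05] w0.0100 q [ 0.6   0.43 -1.09  1.9   0.44  1.08  0.14]
tool shift [-0.2224 -0.0193 -0.1843] roll None
```

Call:
{"op": "drive_tool", "data": {"increments": [[0,-0.01,0,0],[-0.005,0,-0.004,0],[-0.012,0,-0.01,0],[-0.016,0,-0.013,0],[-0.018,0,-0.015,0],[-0.018,0,-0.015,0],[-0.018,0,-0.015,0],[-0.018,0,-0.015,0],[-0.018,0,-0.015,0],[-0.018,0,-0.015,0]]}}

```text
time: 19.65
position: [0.4934, -0.0966, 0.3903]
tcp_rot: [-1.477, -0.631, 0.631]
wrist_force: [0.6, -0.1, -1.1]
width: 0.01
```

Call:
{"op": "drive_tool", "data": {"increments": [[-0.018,0.005,-0.015,0],[-0.018,0.01,-0.015,0],[-0.016,0.015,-0.013,0],[-0.013,0.015,-0.011,0],[-0.01,0.015,-0.008,0],[-0.005,0.01,-0.004,0],[0,0.005,0,0],[0,0,0,0]]}}

```text
time: 20.45
position: [0.4862, -0.1976, 0.3147]
tcp_rot: [-1.475, -0.632, 0.633]
wrist_force: [1.3, 1.8, -1.1]
width: 0.0099
```

```bash
python3 t.py; python3 -c "
from h import *
st()
c=cam('scene'); cv2.imwrite('pics/sc5.png',cv2.resize(c['frame'][100:320,300:520,::-1],None,fx=2.7,fy=2.7))"
```

```text
scene 1181 C [ 0.5214 -0.1607  0.3147] axis at rim [ 0.5218 -0.1526] slope down [-0.053 -0.182] zmin [0.004] foot centre [ 0.516 -0.173]
t20.50 [ 0.4865 -0.1974  0.3154] psi 0.810 ydown [ 0.     0.001 -1.   ] F [-0.2  0.3 -0.9] M [ 0.05 -0.14 -0.02] w0.0101 q [ 1.07  0.53 -1.01  1.94  0.54  0.97  0.62]
```

View pics/sc5.png

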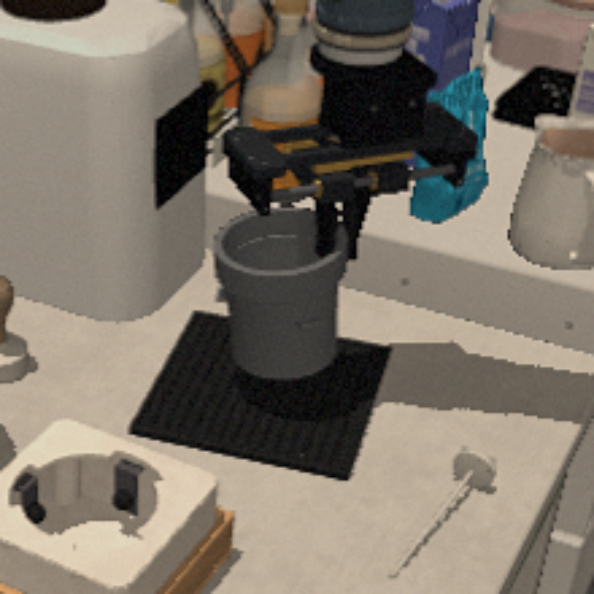

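The bucket hangs nearly upright over the mat, with its foot at about (285,360). The mat spans (135–390, 315–475). I lower it gently to contact.

Call:
{"op": "drive_tool", "data": {"increments": [[0,0.008,0,0],[0,0.008,0,0],[0,0.007,0,0],[0,0.004,0,0],[0,0.002,0,0],[0,0.001,0,0],[0,0,0,0],[0,0,0,0]]}}

```text
time: 21.35
position: [0.4863, -0.1986, 0.2856]
tcp_rot: [-1.477, -0.632, 0.631]
wrist_force: [0.1, 0.1, -0.8]
width: 0.0097
```

```bash
sed -i 's/-.0475/-rad(Q[:,2])/' t.py; python3 t.py; python3 s.py | head -1
```

```text
scene 1136 C [ 0.5215 -0.1617  0.2856] axis at rim [ 0.5236 -0.1546] slope down [-0.074 -0.166] zmin [0.004] foot centre [ 0.515 -0.173]
t21.40 [ 0.4863 -0.1986  0.2856] psi 0.808 ydown [ 0.001 -0.    -1.   ] F [ 0.3 -0.7 -1.6] M [-0.   -0.06  0.04] w0.0096 q [ 1.04  0.56 -0.97  1.97  0.58  0.92  0.58]
```

Call:
{"op": "drive_tool", "data": {"increments": [[0,0.001,0,0],[0,0.001,0,0],[0,0.001,0,0],[0,0,0,0]]}}

```text
time: 21.9
position: [0.4861, -0.1986, 0.2822]
tcp_rot: [-1.477, -0.631, 0.632]
wrist_force: [-0.4, -0.6, -2.0]
width: 0.0099
```

Call:
{"op": "drive_tool", "data": {"increments": [[0,0.001,0,0],[0,0.001,0,0],[0,0,0,0]]}}

```text
time: 22.2
position: [0.4862, -0.1986, 0.2803]
tcp_rot: [-1.477, -0.631, 0.631]
wrist_force: [-1.0, -0.4, -0.3]
width: 0.0098
```

Call:
{"op": "drive_tool", "data": {"increments": [[0,0.001,0,0],[0,0.001,0,0],[0,0,0,0]]}}

```text
time: 22.5
position: [0.4864, -0.1986, 0.2786]
tcp_rot: [-1.478, -0.632, 0.631]
wrist_force: [-1.9, -0.4, 2.6]
width: 0.01
```

Call:
{"op": "drive_tool", "data": {"increments": [[0,0,0,0],[0,0.001,0,0],[0,0,0,0]], "newtons": 12}}

```text
time: 22.8
position: [0.4862, -0.1986, 0.2773]
tcp_rot: [-1.477, -0.631, 0.631]
wrist_force: [0.1, -0.3, 1.4]
width: 0.011
```

Call:
{"op": "drive_tool", "data": {"increments": [[0,0.001,0,0],[0,0,0,0]]}}

```text
time: 23.0
position: [0.4861, -0.1986, 0.2763]
tcp_rot: [-1.477, -0.631, 0.631]
wrist_force: [-1.1, -0.8, 1.5]
width: 0.0112
```

Call:
{"op": "drive_tool", "data": {"increments": [[0,0.001,0,0],[0,0,0,0]], "newtons": 6}}

```text
time: 23.2
position: [0.4861, -0.1985, 0.2752]
tcp_rot: [-1.477, -0.631, 0.632]
wrist_force: [0.2, -0.5, 0.2]
width: 0.0119
```

```bash
python3 t.py; python3 s.py | head -1;  python3 -c "
from h import *
c=cam('scene'); cv2.imwrite('pics/sc6.png',cv2.resize(c['frame'][140:320,320:500,::-1],None,fx=3.2,fy=3.2))"
```

```text
scene 1090 C [ 0.5213 -0.1616  0.2752] axis at rim [ 0.5202 -0.159 ] slope down [-0.011 -0.088] zmin [0.004] foot centre [ 0.519 -0.169]
t23.25 [ 0.4861 -0.1985  0.2752] psi 0.808 ydown [-0.  0. -1.] F [ 0.1 -0.5 -0.5] M [ 0.01 -0.14  0.03] w0.0118 q [ 1.03  0.57 -0.96  1.97  0.6   0.91  0.57]
```

View pics/sc6.png

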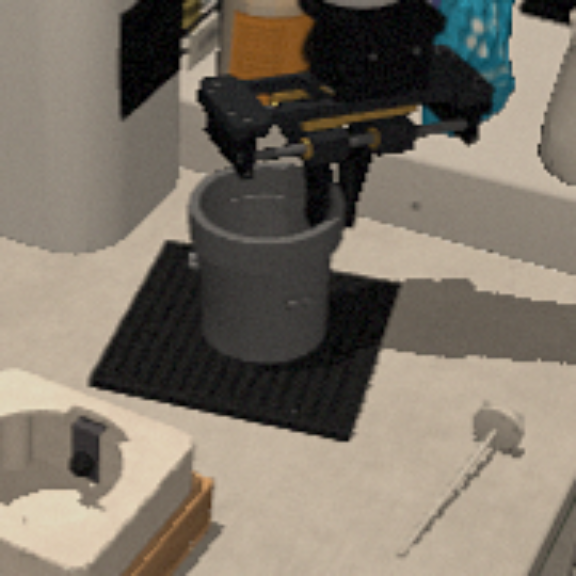

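The bucket stands upright on the mat, foot centre at about (265,340), with the contact force near zero. I release slowly and go up.

Call:
{"op": "drive_tool", "data": {"increments": [[0,0,0,0],[0,0,0,0],[0,0,0,0],[0,0,0,0],[0,0,0,0],[0,0,0,0]], "grip": 0.6}}

```text
time: 24.0
position: [0.4862, -0.1985, 0.2754]
tcp_rot: [-1.477, -0.632, 0.631]
wrist_force: [0.9, 0.2, 0.1]
width: 0.0344
```

Call:
{"op": "drive_tool", "data": {"increments": [[0,-0.003,0,0],[0,-0.005,0,0],[0,-0.01,0,0],[0,-0.02,0,0],[0,-0.03,0,0],[0,-0.03,0,0],[0,-0.03,0,0],[0,-0.03,0,0]]}}

```text
time: 24.8
position: [0.486, -0.1981, 0.4355]
tcp_rot: [-1.478, -0.632, 0.632]
wrist_force: [0.2, -0.7, -0.3]
width: 0.0352
```

Call:
{"op": "drive_tool", "data": {"increments": [[-0.03,0,-0.02,0],[-0.03,0,-0.02,0],[-0.03,0,-0.02,0],[-0.03,0,-0.02,0],[0,0,0,0],[0,0,0,0]]}}

```text
time: 25.4
position: [0.4607, -0.3412, 0.4338]
tcp_rot: [-1.477, -0.631, 0.629]
wrist_force: [-0.2, 1.2, -1.2]
width: 0.0345
```

Run:
```python
from h import *
from scipy.optimize import least_squares
st()
for n in ['top','scene']:
    c=cam(n,n+'9.png'); P=cloud(c).reshape(-1,3)
    d=np.hypot(P[:,0]-.52,P[:,1]+.165); Q=P[(d<.09)&(P[:,2]>.1)&(P[:,2]<.135)]
    A=np.c_[Q[:,:2]-[.52,-.165],np.ones(len(Q))]; top=Q[Q[:,2]>.108]
    f=least_squares(lambda p:np.hypot(top[:,0]-p[0],top[:,1]-p[1])-.051,[.52,-.165],loss='soft_l1',f_scale=.002).x
    hs=[]; 
    for a in np.arange(0,2*np.pi,np.pi/4):
        k=np.abs((np.arctan2(top[:,1]-f[1],top[:,0]-f[0])-a+np.pi)%(2*np.pi)-np.pi)<.4; hs.append(round(np.percentile(top[k,2],80),4) if k.sum()>5 else None)
    print(n,'rim',f.round(4),'heights by azimuth',hs)
    d=abs(P[:,:2]-[.5413,.124]).max(1);m=(P[:,2]>.065)&(P[:,2]<.1)&(d<.07);print('bintop',np.median(P[m,2]))
    for t in ['bucket','tamper','shaker','spice_jar','bin','caddy']:
        for x in nets.place_of(n,t)[:1]: print(t,round(x['confidence'],2),at_z(c,[np.array(x['location'])*[640,480]],0.)[0].round(3))
```

```text
t25.40 [ 0.4607 -0.3412  0.4338] psi 0.806 ydown [ 0.001  0.001 -1.   ] F [-0.2  1.2 -1.2] M [ 0.09 -0.09  0.05] w0.0345 q [ 1.34  0.48 -1.07  1.7   0.44  1.23  0.98]
top rim [ 0.5181 -0.1641] heights by azimuth [np.float64(0.12), np.float64(0.1196), np.float64(0.12), np.float64(0.1197), np.float64(0.1198), np.float64(0.12), np.float64(0.1193), np.float64(0.1198)]
bintop 0.07846789772052998
bucket 0.84 [ 0.517 -0.168  0.   ]
tamper 0.91 [ 0.756 -0.076  0.   ]
shaker 0.67 [0.589 0.248 0.   ]
spice_jar 0.58 [0.575 0.307 0.   ]
bin 0.69 [0.537 0.125 0.   ]
caddy 0.64 [0.547 0.193 0.   ]
scene rim [ 0.5188 -0.1607] heights by azimuth [np.float64(0.1179), np.float64(0.1178), np.float64(0.1178), np.float64(0.1173), np.float64(0.1174), np.float64(0.1179), np.float64(0.1173), np.float64(0.117)]
bintop 0.07759990075563256
bucket 0.58 [ 0.516 -0.159  0.   ]
tamper 0.86 [ 0.748 -0.077  0.   ]
shaker 0.92 [0.588 0.249 0.   ]
spice_jar 0.59 [0.58  0.296 0.   ]
bin 0.69 [0.537 0.126 0.   ]
caddy 0.65 [0.543 0.188 0.   ]
```

View pics/top9.png

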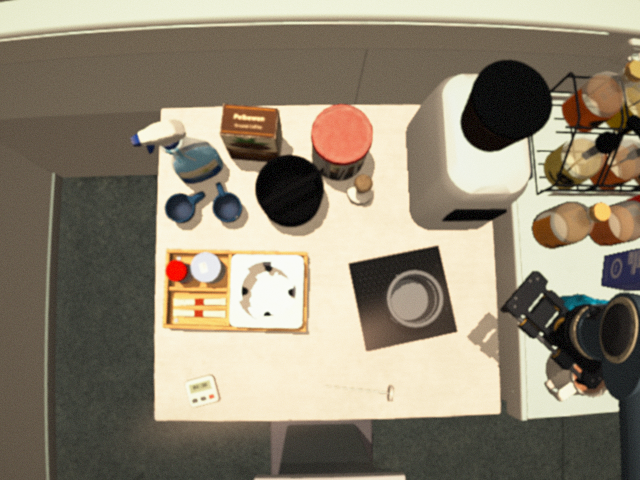

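View pics/scene9.png

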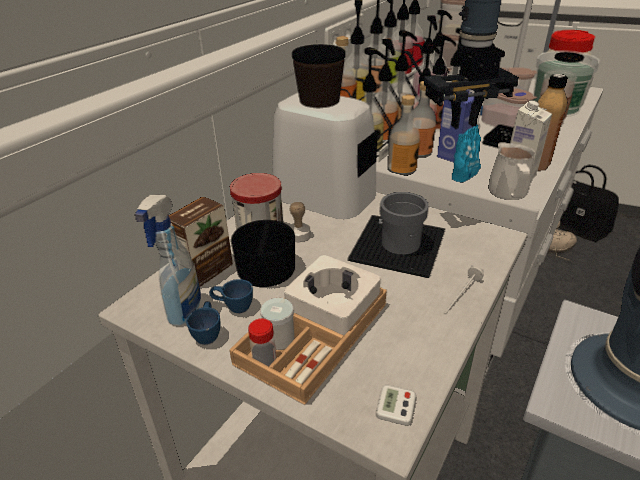

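The bucket stands level on the mat, with its rim at (414,298) in the top view. The rest of the scene looks unchanged, and the gripper is clear and touching nothing.

```bash
python3 -c "
from h import *
print(order.close_job())"
```

```text
the job is handed in; nothing more can be done
None
```

The bucket is out of the bin and standing upright on the draining mat, and I handed the job in at about 25.5 s of the 67 s allowed.

- **Release:** I pinched the rim wall and turned it about 1.4 rad under a pull of up to 4 N. The pull then fell to about 1.9 N, which marked the notch. I worked the bucket up to and fro, lifted it clear, lowered it to contact on the mat and eased the grip before letting go. It had hung slightly tilted in the grip and levelled as it touched down.
- **Bucket:** The last pictures put its rim at about (0.518, -0.163), near the mat's centre at (0.521, -0.163). The rim is level to within 1 mm all round, so the foot is well inside the mat.
- **Bin:** Its measured top stayed at about 0.078 m. It read up to 0.7 mm higher while the lugs were caught, and settled back once they were free.
- **Everything else:** The shaker, jar, tamper and caddy read where they started to within the networks' scatter of about 10 mm, and nothing looked moved in either picture. The gripper was clear of everything.
- **Disagreements:**
  - The two cameras differ by about 2 mm in rim height and 3 mm in rim position.
  - My tilt fit from the side wall read too high (0.17 rad in the air, 0.09 rad on the mat). The contact height (about 0.05 rad before touchdown) and the level rim both contradict it, so I disregarded it.

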